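Open the hardener pot for a viscosity check

ROBOT

A 6-joint arm with a two-finger parallel gripper is mounted at the origin on a cart in front of the work surface, level with it; the furniture and walls round the work are solid. World frame = base frame: x ahead of the robot, y to its left, z up, the work surface at z = 0. Lengths are in m, angles in rad, forces in N, time in s.
With the tool pointing down it reaches from about 0.375 to 0.9 m from the base axis. Payload 3.1 kg.
Tool frame: the origin (TCP) lies between the finger pads; the fingertips stand 11 mm ahead of it and the grasp point (between the pads) lies 8 mm behind it; z points along the fingers, y is the line along which they close (so a half turn about z gives the same grasp; the last joint's range is limited). The gripper opens to 87 mm and grips with 3 to 60 N. Pads are 19 mm wide; open, the fingers measure 117 mm over their backs; the gripper's body (75 mm by 190 mm) begins 51 mm behind the grasp point.
Start: joints at [-1.411, 0.527, 1.433, -0, 1.181, -0.178], TCP at [0.208, -0.589, 0.234] pointing down, gripper open.
Joint ranges: [-3.08, 3.08], [-0.75, 2.2], [0.22, 2.44], [-1.43, 4.57], [0, 2.65], [-2.85, 2.85]. Speed limits (rad/s): [2.79, 2.79, 3.14, 3.14, 3.14, 3.14].

INTERFACE

Orientations are given as a unit quaternion [x, y, z, w].
In Python, from rig import get_obs, camera, hand_in gives the robot as it stands.
- The arm moves only by the shell command python3 -m pendant 'ROWS' [FORCE]. ROWS is JSON, a list that holds one entry, the list of rows, each a list of 7 numbers: the shift along the tool's x, y, z in m, then the turn, a rotation vector about the tool's x, y, z in degrees, then the opening, from 0 (shut) to 1 (fully open). In form: [[[x, y, z, ax, ay, az, fingers], ...]]. A call has exactly 5 rows; each row shifts and turns the commanded pose from where the row before left it, along the tool's axes as they then stand; what a row does not reach is not made up. A row lasts 1/8 s, in which the tool goes at most 62.5 mm and 10.7 degrees, less where a joint would pass 70% of its speed; a pose out of reach is approached as far as the arm can. A call with a gripper value outside its range is refused whole. The fingers move at their own pace and stop on an object; FORCE is the grip in N (left out, the last holds). Time passes only in rows, so rows that do not move let the fingers close, or fill a call up. It gives the time, the measured TCP pose, the force, the opening and the grip force at its end, in the units of the state.
- get_obs(): the state, without advancing time (a new reading comes with each control period).
- camera(name): name is "scene" or "top"; returns a dict with "img" (384x512x3 uint8, red, green, blue), "intrinsics" (3x3 intrinsics, pixels), "R" (3x3) and "t" (3): a world point X has camera coordinates R X + t. Camera axes: x right, y down, z forward; pixel columns grow to the right and rows downward; lengths in m; the calibration is good to about 2 mm. A picture is of the moment at which its call begins. There is no depth.
- hand_in(): hands the job in; it is judged then, once.
The state is a dict: "time": time; "q": joint angles; "joint_velocities": joint speeds; "joint_torque": joint torques, N m; "position": TCP position; "tool_rot": TCP orientation; "ft_force": force on the tool from outside, world axes, zero at the start; "moment": the same for the moment, N m; "grip_width": finger opening in m; "grip_force": force on a finger pad.
Only numpy, scipy, OpenCV 4.12 (cv2) and the standard library are available. Lean on these libraries where they do the work, as an engineer would, in place of code of your own. Each camera call takes 0.05 s, during which the arm holds its last target. There are 200 camera calls.

TASK

Get the two-pot paint supply ready for a viscosity check of the hardener: first hang the steel dip cup by its orange grip on the two-prong hook of the stand, because your hand will not be free later. Then open the hardener pot (red band, red-winged quarter-turn cap): nobody remembers whether its cap is right- or left-handed, so try it both ways, turn it fully the way it gives while it still sits on its neck, and lift it straight off. Finish holding the cap level and clear above its own neck, still in the gripper; leave the blue pot's cap on and the black spray can and the small grey tin standing where they are.

Things in the scene. Friction and masses are not known exactly. Their poses are not given: they have to be found in the camera images.
- hardener_pot: Fixed pressure pot with a broad RED band, 118 mm wide, 130 mm tall, on an 8 mm base plate (150 x 300 mm) shared with the blue pot, centres 150 mm apart; which is left or right changes. Origin: centre of its underside, z up. A 58 mm round steel neck on its lid rises to 160 mm above the origin. Gauge and air fitting on its +x side, lower than the rim.
- hardener_rim (a point): Centre of the red pot's neck rim, 160 mm above the pot's origin. Inside the neck a slotted plate and stops hold the cap like a bayonet. One of the two pots' necks is right-handed (cap opens anticlockwise seen from above), the other left-handed (clockwise); which is which changes and cannot be seen with the caps on.
- resin_pot: The same pot and neck with a BLUE band; to be left alone. Mind the room behind both pots: a tall grey cabinet side stands upright on the bench, its edge at world x 0.57, y 0.25 m, running back and right to x 0.94, y 0.04 m; pass from the pots to the hook stand in front of it (nearer the robot).
- hardener_cap: Loose cap of the red pot, about 350 g: black ribbed disc 67 mm wide, 9 mm thick, with a straight RED wing on top, 50 mm long (x), 14 mm thick (y), 9 to 34 mm above the origin. Origin: centre of the disc's underside, which lies on the rim; x along the wing, z up. Below it a stem with a 40 mm cross bar (parallel to the wing) reaches 22 mm down into the neck, under the slotted plate.
- hardener_cap_wing (a point): Grip point in the red wing, on the cap's axis, 30 mm above its origin. Locked at the start: wing along the pot's x axis (within 0.03 rad). Tightening way: hard stop after 0.09 rad. Opening way: turns easily (under 0.3 N m) to a stop at 1.10 rad. From 0.91 rad up to that stop the cap lifts straight out; before that it is held down, with 2.5 mm play up and down, 3 mm sideways.
- resin_cap: The same cap with a BLUE wing on the blue pot; leave it on.
- hook_stand: Fixed bench stand: dark foot 75 x 75 x 10 mm, grey square post 18 mm wide, 207 mm tall, with a steel two-prong hook pointing along the stand's -x. Origin: the post's axis at bench height. Prongs: level round bars 8 mm thick, centred 32 mm either side of the stand's x axis (56 mm free between), from a cross plate whose front is at x = -15 mm.
- hook_rest (a point): Middle of the resting place: midway between the prongs, level with their upper side, 190 mm above the bench, 60 mm in front of the post's axis (stand x = -60 mm). The orange grip's underside lies at this height when hung. The prongs run straight to stand x = -95 mm, then turn up to tips at x = -106 mm whose tops are 206 mm above the bench.
- dip_cup: Loose steel viscosity dip cup, about 120 g: cup 55 mm wide and 55 mm tall, rigid wire bail 103 mm wide (along its y) with an orange grip on top; 159 mm tall in all. It starts on the 5 mm white sheet. Origin: centre of its underside, z up. Hung, the grip lies across both prongs, the bail's wires (49 mm either side) outside them, the cup's underside about 45 mm above the bench.
- dip_cup_grip (a point): Centre of the orange grip, 152 mm above the cup's origin. The grip is 84 mm long along the cup's y, 12 mm wide along its x and 14 mm high; take it across the 12 mm, in the middle (the fingers then fit between the prongs).
- black_spray_can: Black aerosol can with yellow cap, 66 mm diameter, 210 mm tall, loose, on the left; origin at the centre of its underside.
- bare_tin: Small unlabelled grey paint tin, 75 mm diameter, 90 mm tall, loose, on the right; origin at the centre of its underside.

How it is judged:
On the way, in this order (a step that is already met when the one before it is completed fails the run):
1. the dip cup hangs by its grip on the hook, let go and still (contact force between dip_cup and hook_stand above 0.3 N and z of dip_cup_grip in the frame of hook_stand between 0.188 and 0.212 m and x of dip_cup_grip in the frame of hook_stand between -0.104 and -0.015 m and angle between dip_cup's own z axis and vertical below 0.3 rad and contact force between dip_cup and the arm below 0.1 N and contact force between dip_cup and the fingers below 0.1 N and linear speed of dip_cup below 0.05 m/s), for 0.3 s.
2. the red cap has been turned to its open end while still seated on its neck (angle between the x axis of hardener_cap and the x axis of hardener_pot, either way round above 0.85 rad and z of hardener_cap in the frame of hardener_pot below 0.166 m and horizontal distance between hardener_cap and hardener_pot below 0.008 m), for 0.1 s.
3. the red cap is lifted off, held above its neck (z of hardener_cap in the frame of hardener_pot above 0.2 m and horizontal distance between hardener_cap and hardener_pot below 0.04 m and angle between hardener_cap's own z axis and vertical below 0.25 rad and contact force between hardener_cap and the fingers above 2 N and linear speed of hardener_cap below 0.03 m/s), for 0.2 s.
At the end, for the whole second after the job is handed in: Dip cup carried still and untouched by the prongs, upright within 0.3 rad, grip centre 188-212 mm up. Red cap in the fingers (over 2 N), still, level within 0.25 rad, its disc 40 mm or more above the rim and within 40 mm of the pot's axis. Blue cap on its neck (all of step 1 and all of step 3 and z of resin_cap in the frame of resin_pot below 0.165 m); the arm keeps its last pose, push and grip.
It fails at once if the blue pot's cap is turned or lifted (distance of resin_cap from where it was at the start of the episode above 0.01 m or angle between the x axis of resin_cap and the x axis of resin_pot, either way round above 0.3 rad).
It fails at once if the black spray can or the small grey tin is shifted more than 30 mm or knocked over (distance of any of black_spray_can, bare_tin from where it was at the start of the episode above 0.03 m or angle between any of black_spray_can, bare_tin's own z axis and vertical above 0.5 rad).
It fails at once if the dip cup is tipped over (angle between dip_cup's own z axis and vertical above 0.8 rad).
It also fails if it takes over 58 s, if anything falls off the work surface, if the arm or the gripper's body presses on something with over 40 N, if the wrist force passes 120 N, or if a joint passes its speed limit or range.

## Working session

There is one attempt and no reset: what is moved stays moved. The work goes in short steps, Python scripts to look and compute and a shell command to move; the robot and the scene stay as the last step left them, time stands still between calls to the robot, and variables do not carry over. Pictures are saved under pics/ and viewed, at most 10 in all, crops included, and the job is handed in when it is done.

```bash
mkdir -p pics; python3 - <<'E'
from rig import get_obs,camera
import cv2,json,numpy as np
o=get_obs(); print({k:np.round(v,3).tolist() for k,v in o.items()})
for n in ("scene","top"):
    c=camera(n); cv2.imwrite(f"pics/{n}0.png",cv2.resize(c["img"][:,:,::-1],(800,600),interpolation=cv2.INTER_CUBIC))
    cv2.imwrite(f"{n}_raw.png",c["img"][:,:,::-1])
    np.savez(n+"_cal.npz",K=c["intrinsics"],R=c["R"],t=c["t"])
    print(n,np.round(c["intrinsics"],1).tolist(),np.round(c["R"],3).tolist(),c["t"], "pos",-np.array(c["R"]).T@c["t"])
E
```

```text
{'time': 0.0, 'q': [-1.411, 0.528, 1.434, -0.0, 1.181, -0.179], 'joint_velocities': [0.001, 0.002, 0.001, 0.001, 0.0, 0.0], 'joint_torque': [0.0, -44.004, -17.66, 0.063, 0.058, -0.0], 'position': [0.208, -0.589, 0.233], 'tool_rot': [0.986, 0.169, 0.0, -0.001], 'ft_force': [-0.043, -0.292, -0.077], 'moment': [0.032, -0.013, 0.016], 'grip_force': 0.0, 'grip_width': 0.087}
scene [[416.3, 0.0, 248.5], [0.0, 416.3, 188.8], [0.0, 0.0, 1.0]] [[-0.747, -0.665, 0.005], [-0.421, 0.467, -0.778], [0.515, -0.583, -0.629]] [0.42793379 0.31429279 0.93807364] pos [-0.03116457  0.68476978  0.83187051]
top [[492.2, 0.0, 252.2], [0.0, 492.2, 183.8], [0.0, 0.0, 1.0]] [[0.3, -0.954, -0.006], [-0.933, -0.293, -0.211], [0.2, 0.069, -0.977]] [-0.11621328  0.52724591  1.47362392] pos [ 0.23193342 -0.05809986  1.55109398]
```

View pics/scene0.png

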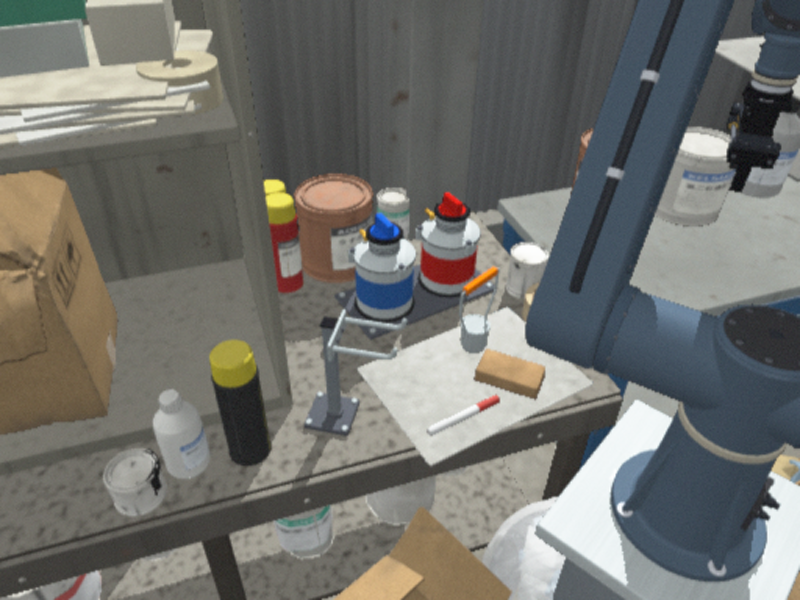

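View pics/top0.png

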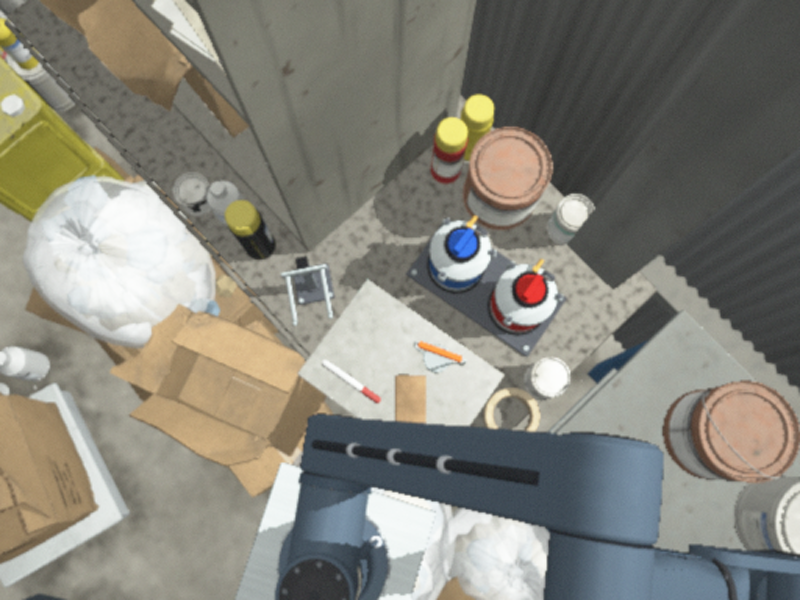

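The scene picture shows the cup grip at (481,280), the hook at (365,335) and the red wing at (453,207). In the top picture they are at (441,353), (308,290) and (531,287). I'll enlarge all six regions next.

```bash
python3 - <<'E'
import cv2,numpy as np
P={"scene":[(307,183),(234,217),(290,134)],"top":[(282,226),(197,184),(339,186)]}
rows=[]
for n,cs in P.items():
    im=cv2.imread(n+"_raw.png"); r=[]
    for u,v in cs:
        x0,y0=u-26,v-30
        c=cv2.resize(im[y0:y0+60,x0:x0+53],None,fx=5,fy=5,interpolation=cv2.INTER_CUBIC)
        for k in range(0,60,10):
            cv2.line(c,(0,k*5),(6,k*5),(0,255,255),1); cv2.putText(c,str(y0+k),(8,k*5+4),0,.33,(0,255,255),1)
            cv2.line(c,(k*5,299),(k*5,293),(0,255,255),1); cv2.putText(c,str(x0+k),(k*5,290),0,.33,(0,255,255),1)
        r.append(c)
    rows.append(np.hstack(r))
cv2.imwrite("pics/crops.png",np.vstack(rows))
E
```

```text
(no output)
```

View pics/crops.png

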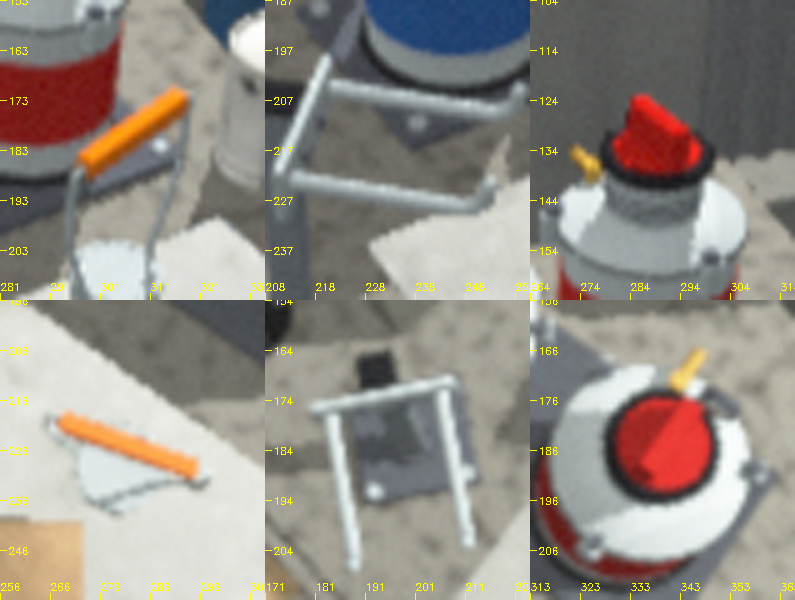

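The crops show the grip ends at scene (296.8,185.0)/(318.4,172.2) and top (268.2,220.2)/(295.6,230.0). The red disc centre is at scene (289.4,133.6) and top (339.4,184.6). The prongs, their roots and their tips are all clear too.

```bash
cat > h.py <<'E'
import numpy as np
from scipy.optimize import least_squares
C={n:np.load(n+"_cal.npz") for n in("scene","top")}
def proj(n,X):
    c=C[n]; p=(np.atleast_2d(X)@c["R"].T+c["t"])@c["K"].T; return p[:,:2]/p[:,2:]
def tri(s,t):
    f=lambda X:np.r_[proj("scene",X)[0]-s,proj("top",X)[0]-t]
    r=least_squares(f,[.5,0,.1]); return r.x,np.abs(r.fun).max()
def ray(n,uv,z):
    c=C[n]; o=-c["R"].T@c["t"]; d=c["R"].T@np.linalg.solve(c["K"],[*uv,1]); return o+d*(z-o[2])/d[2]
def Rz(a): return np.array([[np.cos(a),-np.sin(a),0],[np.sin(a),np.cos(a),0],[0,0,1]])
def fit(obs,x0):  # obs: (cam, local point, uv)
    f=lambda p:np.concatenate([proj(n,Rz(p[2])@np.array(L)+[p[0],p[1],0])[0]-uv for n,L,uv in obs])
    r=least_squares(f,x0,loss="soft_l1"); return r.x,r.fun
E
python3 - <<'E'
from h import *
for s,t,nm in[((307.6,178.6),(281.9,225.1),"grip"),((296.8,185),(268.2,220.2),"gA"),((318.4,172.2),(295.6,230),"gB"),((289.4,133.6),(339.4,184.6),"red"),((247,151),(296.3,155.5),"blue")]:
    print(nm,*[np.round(a,4) for a in tri(s,t)])
z=.157
g=[ray("top",u,z+.007) for u in((268.2,220.2),(295.6,230))]; d=g[1]-g[0]; print("grip top",np.mean(g,0),np.degrees(np.arctan2(d[1],d[0])),np.linalg.norm(d))
r=ray("top",(339.4,184.6),.177);b=ray("top",(296.3,155.5),.177);d=b-r;print("caps",r,b,np.linalg.norm(d),np.degrees(np.arctan2(d[1],d[0]))-90)
S,T="scene","top"
obs=[(S,(-.106,.032,.205),(253,223.6)),(S,(-.106,-.032,.205),(259,204.6)),(S,(-.015,.032,.186),(213,222.6)),(S,(-.015,-.032,.186),(222,204)),
(T,(-.106,.032,.205),(188.8,208)),(T,(-.106,-.032,.205),(211.6,203)),(T,(-.015,.032,.186),(184,176.4)),(T,(-.015,-.032,.186),(207,172)),(T,(0,0,.207),(193.2,168))]
x,f=fit(obs,[.5,.25,0]);print("stand",x[:2],np.degrees(x[2]));print(np.round(f.reshape(-1,2),1).tolist())
print("rest",Rz(x[2])@[-.06,0,.19]+[x[0],x[1],0])
E
```

```text
grip [ 0.4295 -0.0757  0.1603] 0.7655
gA [ 0.4325 -0.0337  0.1613] 1.3173
gB [ 0.4258 -0.1176  0.1607] 0.04
red [ 0.5859 -0.1986  0.1792] 0.415
blue [ 0.6334 -0.0584  0.166 ] 0.384
grip top [ 0.42694085 -0.0764768   0.164     ] -92.41058661407808 0.08208645526304297
caps [ 0.58542392 -0.19934288  0.177     ] [ 0.63119556 -0.05780571  0.177     ] 0.1487542012216198 -17.920663702001974
stand [0.50291755 0.2077195 ] 28.12792750843162
[[0.5, 0.0], [0.8, 0.2], [0.8, 0.4], [-0.1, 0.8], [-0.2, -1.9], [-0.2, -1.1], [0.4, -0.2], [-0.4, 0.2], [0.6, -0.6]]
rest [0.45000372 0.17943299 0.19      ]
```

```bash
cat > plan.py <<'E'
import sys,numpy as np
from rig import get_obs
from scipy.spatial.transform import Rotation as R,Slerp
def plan(tgt,th,n,p=None,rot=None):
    """rows to bring TCP to tgt, tool down, tool y at world angle th (deg)"""
    o=get_obs(); p=np.array(o["position"] if p is None else p); r=R.from_quat(o["tool_rot"]) if rot is None else rot
    a=np.radians(th); y=np.array([np.cos(a),np.sin(a),0]); z=np.array([0,0,-1.]); r1=R.from_matrix(np.c_[np.cross(y,z),y,z])
    s=Slerp([0,1],R.concatenate([r,r1]))
    for i in range(n):
        a,b=s(i/n),s((i+1)/n); d=a.inv().apply((np.array(tgt)-p)/n); w=np.degrees((a.inv()*b).as_rotvec())
        print(np.round(d,3).tolist(),np.round(w,1).tolist())
    return np.array(tgt),r1
if __name__=="__main__":
    v=list(map(float,sys.argv[1:6])); o=get_obs()
    print(np.round(o["time"],2),np.round(o["position"],4),"th",np.round(np.degrees(np.arctan2(*R.from_quat(o["tool_rot"]).as_matrix()[[1,0],1])),2),np.round(o["ft_force"],1),round(o["grip_width"],4),round(o["grip_force"],1),"q6",round(o["q"][5],2))
    plan(v[:3],v[3],int(v[4]))
E
python3 plan.py .428 -.076 .25 -3.5 10
python3 - <<'E'
from h import *
print(ray("top",(155.5,137.6),.21))
E
```

```text
0.1 [ 0.2076 -0.5888  0.2327] th -70.59 [ 0.  -0.5 -0.2] 0.087 0.0 q6 -0.18
[0.038, -0.041, -0.002] [-0.0, -0.0, -6.7]
[0.042, -0.036, -0.002] [-0.0, -0.0, -6.7]
[0.046, -0.031, -0.002] [-0.0, -0.0, -6.7]
[0.05, -0.026, -0.002] [-0.0, -0.0, -6.7]
[0.052, -0.02, -0.002] [-0.0, -0.0, -6.7]
[0.054, -0.013, -0.002] [-0.0, -0.0, -6.7]
[0.055, -0.007, -0.002] [-0.0, -0.0, -6.7]
[0.056, -0.0, -0.002] [-0.0, -0.0, -6.7]
[0.055, 0.006, -0.002] [-0.0, -0.0, -6.7]
[0.054, 0.013, -0.002] [-0.0, -0.0, -6.7]
[0.55243738 0.3396785  0.21      ]
```

```bash
python3 -m pendant '[[[0.038,-0.041,-0.004,0,0,-6.7,1],[0.042,-0.036,-0.004,0,0,-6.7,1],[0.046,-0.031,-0.002,0,0,-6.7,1],[0.05,-0.026,-0.002,0,0,-6.7,1],[0.052,-0.02,-0.002,0,0,-6.7,1]]]' 20
python3 -m pendant '[[[0.054,-0.013,-0.002,0,0,-6.7,1],[0.055,-0.007,-0.002,0,0,-6.7,1],[0.056,0,-0.001,0,0,-6.7,1],[0.055,0.006,0,0,0,-6.7,1],[0.054,0.013,0,0,0,-6.7,1]]]'
python3 -m pendant '[[[0,0,0,0,0,0,1],[0,0,0,0,0,0,1],[0,0,0,0,0,0,1],[0,0,0,0,0,0,1],[0,0,0,0,0,0,1]]]'
python3 plan.py .428 -.076 .149 -3.5 4
```

```text
time: 0.72
position: [0.3176, -0.3312, 0.2474]
tool_rot: [0.895, 0.447, 0.0, -0.0]
ft_force: [1.3, 0.3, -0.3]
grip_width: 0.0871
grip_force: 0.0
time: 1.35
position: [0.4283, -0.0765, 0.2525]
tool_rot: [0.728, 0.686, -0.0, 0.0]
ft_force: [0.8, -1.1, -0.2]
grip_width: 0.0871
grip_force: 0.0
time: 1.98
position: [0.4278, -0.0791, 0.2525]
tool_rot: [0.73, 0.684, -0.0, -0.0]
ft_force: [-0.3, -0.8, -0.4]
grip_width: 0.0873
grip_force: 0.0
1.98 [ 0.4278 -0.0791  0.2525] th -3.71 [-0.3 -0.8 -0.4] 0.0873 0.0 q6 -0.38
[0.001, 0.0, 0.026] [-0.0, -0.0, -0.1]
[0.001, 0.0, 0.026] [-0.0, -0.0, -0.1]
[0.001, 0.0, 0.026] [-0.0, -0.0, -0.1]
[0.001, 0.0, 0.026] [-0.0, -0.0, -0.1]
```

```bash
python3 -m pendant '[[[0.001,0,0.026,0,0,0,1],[0.001,0,0.026,0,0,0,1],[0.001,0,0.026,0,0,0,1],[0,0,0.026,0,0,0,1],[0,0,0,0,0,0,1]]]'
python3 -m pendant '[[[0,0,0,0,0,0,0],[0,0,0,0,0,0,0],[0,0,0,0,0,0,0],[0,0,0,0,0,0,0],[0,0,0,0,0,0,0]]]' 25
python3 -m pendant '[[[0,0,0,0,0,0,0],[0,0,0,0,0,0,0],[0,0,0,0,0,0,0],[0,0,0,0,0,0,0],[0,0,0,0,0,0,0]]]'
python3 - <<'E'
from rig import get_obs;import numpy as np
print(np.round(get_obs()["q"],3))
E
```

```text
time: 2.6
position: [0.427, -0.0751, 0.1473]
tool_rot: [0.729, 0.684, -0.001, -0.002]
ft_force: [-0.9, -0.4, 0.1]
grip_width: 0.0872
grip_force: 0.0
time: 3.22
position: [0.4283, -0.0753, 0.1488]
tool_rot: [0.729, 0.685, 0.0, 0.0]
ft_force: [0.5, -0.8, -0.8]
grip_width: 0.0449
grip_force: 0.0
time: 3.85
position: [0.4281, -0.0753, 0.1485]
tool_rot: [0.729, 0.685, -0.0, -0.0]
ft_force: [1.1, 0.6, -0.9]
grip_width: 0.0116
grip_force: 25.0
[-0.432  0.425  1.982 -0.     0.735 -0.37 ]
```

```bash
python3 -m pendant '[[[0,0,-0.01,0,0,0,0],[0,0,-0.02,0,0,0,0],[0,0,-0.02,0,0,0,0],[0,0,-0.022,0,0,0,0],[0,0,0,0,0,0,0]]]'
python3 plan.py .3882 .1464 .222 28.1 9
```

```text
time: 4.47
position: [0.4292, -0.0757, 0.2222]
tool_rot: [0.729, 0.685, 0.001, 0.002]
ft_force: [-0.3, -0.0, -1.0]
grip_width: 0.0112
grip_force: 25.0
4.47 [ 0.4292 -0.0757  0.2222] th -3.58 [-0.3 -0.  -1. ] 0.0112 25.0 q6 -0.37
[0.024, -0.006, -0.0] [0.0, 0.0, -3.5]
[0.025, -0.005, -0.0] [0.0, 0.0, -3.5]
[0.025, -0.003, -0.0] [0.0, 0.0, -3.5]
[0.025, -0.002, -0.0] [0.0, 0.0, -3.5]
[0.025, 0.0, -0.0] [0.0, 0.0, -3.5]
[0.025, 0.002, -0.0] [0.0, 0.0, -3.5]
[0.025, 0.003, 0.0] [0.0, 0.0, -3.5]
[0.025, 0.005, 0.0] [0.0, 0.0, -3.5]
[0.024, 0.006, 0.0] [0.0, 0.0, -3.5]
```

```bash
python3 - <<'E'
from rig import get_obs;import numpy as np
o=get_obs();print(np.round(o["q"],3),o["grip_width"],o["grip_force"],o["ft_force"])
E
```

```text
[-0.432  0.29   1.903  0.     0.944 -0.37 ] 0.011214339639509251 24.969633780419827 [-0.34138466 -0.0442571  -1.04105551]
```

```bash
python3 -m pendant '[[[0.024,-0.006,0,0,0,-3.5,0],[0.025,-0.005,0,0,0,-3.5,0],[0.025,-0.003,0,0,0,-3.5,0],[0.025,-0.002,0,0,0,-3.5,0],[0.025,0,0,0,0,-3.5,0]]]'
python3 -m pendant '[[[0.025,0.002,0,0,0,-3.5,0],[0.025,0.003,0,0,0,-3.5,0],[0.025,0.005,0,0,0,-3.5,0],[0.024,0.006,0,0,0,-3.5,0],[0,0,0,0,0,0,0]]]'
python3 - <<'E'
from rig import camera
import cv2,numpy as np
cs=[]
for n,(u,v) in {"scene":(245,215),"top":(205,200)}.items():
    im=camera(n)["img"][:,:,::-1]; x0,y0=u-40,v-60
    c=cv2.resize(im[y0:y0+110,x0:x0+80],None,fx=5,fy=5,interpolation=cv2.INTER_CUBIC)
    for k in range(0,110,10):
        cv2.putText(c,str(y0+k),(0,k*5+4),0,.33,(0,255,255),1)
        cv2.putText(c,str(x0+k),(k*5,545),0,.33,(0,255,255),1)
    cs.append(c)
cv2.imwrite("pics/pre.png",np.hstack(cs))
E
python3 plan.py .4425 .1754 .222 28.1 5
```

```text
time: 5.1
position: [0.4038, 0.0489, 0.2198]
tool_rot: [0.616, 0.788, -0.0, -0.001]
ft_force: [0.5, -0.3, -1.4]
grip_width: 0.0113
grip_force: 25.0
time: 5.72
position: [0.3862, 0.1479, 0.2198]
tool_rot: [0.515, 0.857, -0.001, -0.001]
ft_force: [-0.1, 0.0, -1.8]
grip_width: 0.0118
grip_force: 25.0
5.82 [0.387  0.1467 0.2201] th 27.92 [ 0.7 -0.5 -1.1] 0.0116 25.0 q6 -0.4
[-0.0, 0.012, -0.0] [-0.0, 0.0, -0.0]
[-0.0, 0.012, -0.0] [-0.0, 0.0, -0.0]
[-0.0, 0.012, -0.0] [-0.0, 0.0, -0.0]
[-0.0, 0.012, -0.0] [-0.0, 0.0, -0.0]
[-0.0, 0.012, -0.0] [-0.0, 0.0, -0.0]
```

View pics/pre.png

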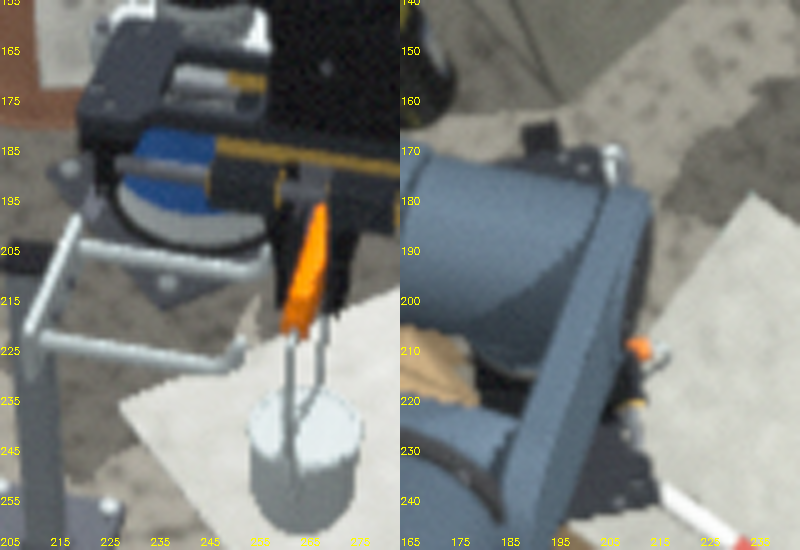

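The cup is held level at scene (263,245). Its grip, at scene (265,212), is in front of the prong tips and centred on the hook, so I'll advance over the tips and lower it.

```bash
python3 -m pendant '[[[0,0.012,-0.002,0,0,0,0],[0,0.012,0,0,0,0,0],[0,0.013,0,0,0,0,0],[0,0.013,0,0,0,0,0],[0,0.012,0,0,0,0,0]]]'
python3 -m pendant '[[[0,0,0,0,0,0,0],[0,0,0.012,0,0,0,0],[0,0,0.012,0,0,0,0],[0,0,0,0,0,0,0],[0,0,0,0,0,0,0]]]'
python3 plan.py .4425 .1754 .188 28.1 2
```

```text
time: 6.45
position: [0.4431, 0.1764, 0.2224]
tool_rot: [0.516, 0.857, -0.0, -0.0]
ft_force: [-0.4, -0.3, -0.6]
grip_width: 0.0119
grip_force: 25.0
time: 7.08
position: [0.442, 0.1759, 0.1984]
tool_rot: [0.516, 0.857, -0.0, -0.0]
ft_force: [-0.0, -0.2, -0.7]
grip_width: 0.0118
grip_force: 25.0
7.08 [0.442  0.1759 0.1984] th 27.9 [-0.  -0.2 -0.7] 0.0118 25.0 q6 -0.34
[-0.0, 0.0, 0.005] [-0.0, -0.0, -0.1]
[-0.0, 0.0, 0.005] [-0.0, -0.0, -0.1]
```

```bash
python3 -m pendant '[[[0,0,0.005,0,0,0,0],[0,0,0.004,0,0,0,0],[0,0,0.001,0,0,0,0],[0,0,0,0,0,0,0],[0,0,0,0,0,0,0]]]'
python3 - <<'E'
from rig import camera
import cv2,numpy as np
im=camera("scene")["img"][:,:,::-1]; c=cv2.resize(im[150:270,190:300],None,fx=5,fy=5,interpolation=cv2.INTER_CUBIC)
cv2.imwrite("pics/hang.png",c)
E
```

```text
time: 7.7
position: [0.442, 0.176, 0.1886]
tool_rot: [0.516, 0.857, -0.0, -0.0]
ft_force: [-0.9, 0.6, 0.2]
grip_width: 0.0115
grip_force: 25.0
```

View pics/hang.png

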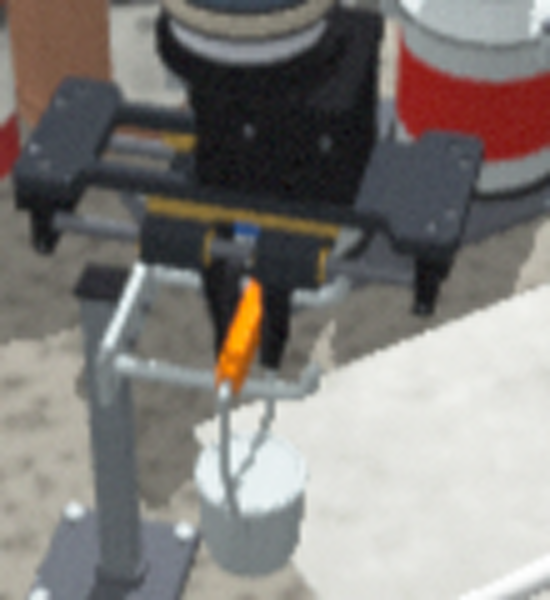

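The orange grip lies across both prongs, touching the near one at crop (232,385), with the wire outside the prong. I'll release with a small opening and rise.

```bash
python3 -m pendant '[[[0,0,0.001,0,0,0,0.2],[0,0,0,0,0,0,0.33],[0,0,0,0,0,0,0.33],[0,0,0,0,0,0,0.33],[0,0,0,0,0,0,0.33]]]'
python3 -m pendant '[[[0,0,-0.005,0,0,0,0.33],[0,0,-0.01,0,0,0,0.33],[0,0,-0.02,0,0,0,0.33],[0,0,-0.03,0,0,0,0.33],[0,0,-0.03,0,0,0,0.33]]]'
python3 plan.py .4425 -0.01 .285 -27 5
```

```text
time: 8.38
position: [0.4422, 0.176, 0.1876]
tool_rot: [0.516, 0.857, 0.0, 0.0]
ft_force: [-0.1, -0.6, 0.7]
grip_width: 0.0287
grip_force: 0.0
time: 9.0
position: [0.4421, 0.176, 0.2841]
tool_rot: [0.516, 0.857, 0.0, 0.0]
ft_force: [-0.2, 0.8, -0.4]
grip_width: 0.0285
grip_force: 0.0
9.0 [0.4421 0.176  0.2841] th 27.91 [-0.2  0.8 -0.4] 0.0285 0.0 q6 -0.34
[-0.033, -0.017, -0.0] [0.0, -0.0, 11.0]
[-0.036, -0.011, -0.0] [0.0, -0.0, 11.0]
[-0.037, -0.004, -0.0] [0.0, -0.0, 11.0]
[-0.037, 0.003, -0.0] [0.0, -0.0, 11.0]
[-0.036, 0.01, -0.0] [0.0, -0.0, 11.0]
```

```bash
python3 plan.py .5857 -.199 .26 -108.3 15
python3 - <<'E'
from rig import camera
import cv2
im=camera("scene")["img"][:,:,::-1]; cv2.imwrite("pics/hung.png",cv2.resize(im[150:270,190:300],None,fx=4,fy=4,interpolation=cv2.INTER_CUBIC))
E
```

```text
9.0 [0.4421 0.176  0.2841] th 27.91 [-0.2  0.8 -0.4] 0.0285 0.0 q6 -0.34
[-0.027, -0.003, 0.002] [0.0, -0.0, 9.1]
[-0.027, 0.001, 0.002] [0.0, -0.0, 9.1]
[-0.026, 0.005, 0.002] [0.0, -0.0, 9.1]
[-0.025, 0.009, 0.002] [0.0, -0.0, 9.1]
[-0.023, 0.013, 0.002] [0.0, -0.0, 9.1]
[-0.021, 0.017, 0.002] [0.0, -0.0, 9.1]
[-0.018, 0.02, 0.002] [0.0, -0.0, 9.1]
[-0.015, 0.022, 0.002] [0.0, -0.0, 9.1]
[-0.011, 0.024, 0.002] [0.0, -0.0, 9.1]
[-0.007, 0.026, 0.002] [0.0, -0.0, 9.1]
[-0.003, 0.027, 0.002] [0.0, -0.0, 9.1]
[0.001, 0.027, 0.002] [0.0, -0.0, 9.1]
[0.006, 0.026, 0.002] [0.0, -0.0, 9.1]
[0.01, 0.025, 0.002] [0.0, -0.0, 9.1]
[0.013, 0.023, 0.002] [0.0, -0.0, 9.1]
```

View pics/hung.png

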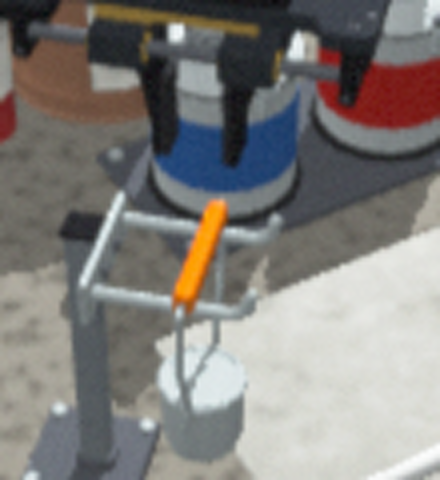

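The cup hangs freely and upright across both prongs, with the grip at crop (200,255) and the fingers clear above. Next is the red cap.

```bash
python3 -m pendant '[[[-0.027,-0.003,0.002,0,0,9.1,0.33],[-0.027,0.001,0.002,0,0,9.1,0.33],[-0.026,0.005,0.002,0,0,9.1,0.5],[-0.025,0.009,0.002,0,0,9.1,0.5],[-0.023,0.013,0.002,0,0,9.1,0.6]]]'
python3 -m pendant '[[[-0.021,0.017,0.002,0,0,9.1,0.6],[-0.018,0.02,0.002,0,0,9.1,0.6],[-0.015,0.022,0.002,0,0,9.1,0.6],[-0.011,0.024,0.002,0,0,9.1,0.6],[-0.007,0.026,0.002,0,0,9.1,0.6]]]'
python3 -m pendant '[[[-0.003,0.027,0.002,0,0,9.1,0.6],[0.001,0.027,0.002,0,0,9.1,0.6],[0.006,0.026,0.002,0,0,9.1,0.6],[0.01,0.025,0.002,0,0,9.1,0.6],[0.013,0.023,0.002,0,0,9.1,0.6]]]'
python3 - <<'E'
from rig import camera
import cv2,numpy as np
cs=[]
for n,(u,v) in {"scene":(290,134),"top":(339,186)}.items():
    im=camera(n)["img"][:,:,::-1]; x0,y0=u-40,v-55
    c=cv2.resize(im[y0:y0+110,x0:x0+80],None,fx=5,fy=5,interpolation=cv2.INTER_CUBIC)
    cs.append(c)
cv2.imwrite("pics/cap.png",np.hstack(cs))
E
python3 plan.py .5857 -.199 .191 -108.3 4
```

```text
time: 9.68
position: [0.4901, 0.0503, 0.273]
tool_rot: [0.808, 0.589, 0.0, 0.0]
ft_force: [0.9, 0.4, -0.0]
grip_width: 0.0466
grip_force: 0.0
time: 10.3
position: [0.5376, -0.0748, 0.2629]
tool_rot: [0.973, 0.23, 0.0, 0.0]
ft_force: [0.5, 0.7, 1.0]
grip_width: 0.0523
grip_force: 0.0
time: 10.92
position: [0.5852, -0.2003, 0.2529]
tool_rot: [0.986, -0.164, 0.0, 0.0]
ft_force: [0.4, 0.4, -0.0]
grip_width: 0.0525
grip_force: 0.0
11.02 [ 0.5858 -0.2022  0.2526] th -108.76 [-0.3 -0.  -0.1] 0.0521 0.0 q6 1.39
[-0.0, -0.001, 0.015] [0.0, -0.0, -0.1]
[-0.0, -0.001, 0.015] [0.0, -0.0, -0.1]
[-0.0, -0.001, 0.015] [0.0, -0.0, -0.1]
[-0.0, -0.001, 0.015] [0.0, -0.0, -0.1]
```

View pics/cap.png

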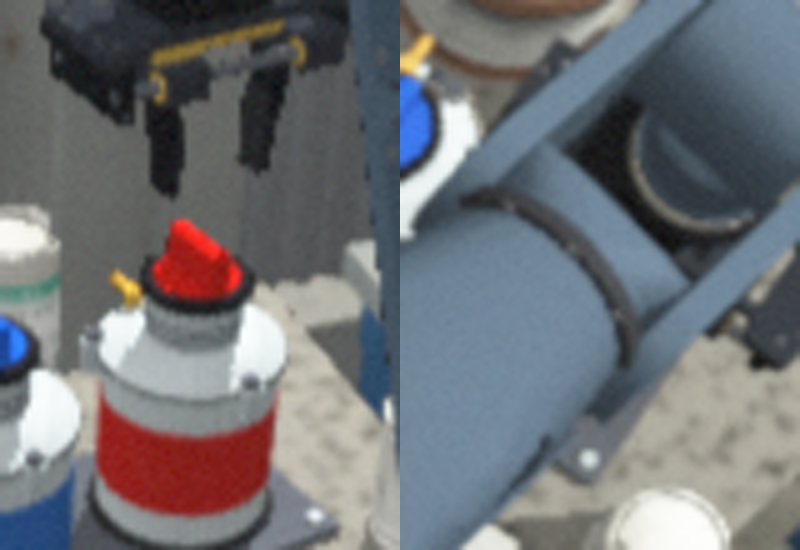

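The open fingers straddle the red wing (crop (200,245)) and are aligned with it. I'll descend and grip.

```bash
python3 -m pendant '[[[0,-0.001,0.015,0,0,0,0.6],[0,-0.001,0.015,0,0,-0.4,0.6],[0,-0.001,0.015,0,0,0,0.6],[0,0,0.015,0,0,0,0.6],[0,0,0,0,0,0,0.6]]]'
python3 -m pendant '[[[0,0,0,0,0,0,0.1],[0,0,0,0,0,0,0],[0,0,0,0,0,0,0],[0,0,0,0,0,0,0],[0,0,0,0,0,0,0]]]' 30
python3 plan.py .5857 -.199 .192 -108.3 4
```

```text
time: 11.65
position: [0.5848, -0.1958, 0.1906]
tool_rot: [0.987, -0.158, -0.002, -0.001]
ft_force: [-0.2, 0.3, -0.3]
grip_width: 0.0522
grip_force: 0.0
time: 12.28
position: [0.5859, -0.1969, 0.1928]
tool_rot: [0.987, -0.158, 0.0, 0.0]
ft_force: [-0.3, 0.0, 1.0]
grip_width: 0.0138
grip_force: 30.0
12.28 [ 0.5859 -0.1969  0.1928] th -108.19 [-0.3  0.   1. ] 0.0138 30.0 q6 1.38
[0.0, 0.001, 0.0] [0.0, -0.0, 0.0]
[0.0, 0.001, 0.0] [0.0, -0.0, 0.0]
[0.0, 0.001, 0.0] [0.0, -0.0, 0.0]
[0.0, 0.001, 0.0] [0.0, -0.0, 0.0]
```

```bash
cat > st.py <<'E'
from rig import get_obs;import numpy as np
from scipy.spatial.transform import Rotation as R
o=get_obs();print(np.round(o["position"],4),"th",np.round(np.degrees(np.arctan2(*R.from_quat(o["tool_rot"]).as_matrix()[[1,0],1])),2),"F",np.round(o["ft_force"],1),"M",np.round(o["moment"],2),round(o["grip_width"],4),"q6",round(o["q"][5],2),"tau6",round(o["joint_torque"][5],2))
E
python3 st.py
python3 -m pendant '[[[0,0,0,0,0,-2.5,0],[0,0,0,0,0,-2.5,0],[0,0,0,0,0,-2,0],[0,0,0,0,0,-2,0],[0,0,0,0,0,0,0]]]'
python3 st.py
```

```text
[ 0.5859 -0.1969  0.1928] th -108.19 F [-0.3  0.   1. ] M [-0.06  0.12 -0.01] 0.0138 q6 1.38 tau6 0.01
time: 12.9
position: [0.5862, -0.1979, 0.1929]
tool_rot: [0.997, -0.081, 0.001, 0.001]
ft_force: [-0.5, -4.7, 0.2]
grip_width: 0.0136
grip_force: 30.6
[ 0.5862 -0.1979  0.1929] th -99.26 F [-0.5 -4.7  0.2] M [-1.02  0.06 -0.67] 0.0136 q6 1.23 tau6 -0.71
```

Anticlockwise gives 0.67 N m of resistance, which looks like the tightening stop. I'll go back and try the other way.

```bash
python3 -m pendant '[[[0,0,0,0,0,3,0],[0,0,0,0,0,3,0],[0,0,0,0,0,3,0],[0,0,0,0,0,0,0],[0,0,0,0,0,0,0]]]' >/dev/null; python3 st.py
python3 -m pendant '[[[0,0,0,0,0,3,0],[0,0,0,0,0,3,0],[0,0,0,0,0,3,0],[0,0,0,0,0,0,0],[0,0,0,0,0,0,0]]]' >/dev/null; python3 st.py
python3 -m pendant '[[[0,0,0,0,0,3,0],[0,0,0,0,0,3,0],[0,0,0,0,0,0,0],[0,0,0,0,0,0,0],[0,0,0,0,0,0,0]]]'>/dev/null; python3 st.py
```

```text
[ 0.5859 -0.1967  0.1928] th -108.13 F [-0.3 -2.4  2.7] M [-0.46  0.11 -0.05] 0.0139 q6 1.38 tau6 -0.1
[ 0.5859 -0.1955  0.1927] th -117.14 F [0.1 3.2 4.1] M [ 0.49  0.   -0.05] 0.014 q6 1.54 tau6 -0.09
[ 0.586  -0.1962  0.1927] th -123.17 F [-0.5  2.2  5.6] M [ 0.63 -0.04 -0.07] 0.0138 q6 1.65 tau6 -0.07
```

Clockwise turns freely, so I'll keep going that way.

```bash
python3 -m pendant '[[[0,0,0,0,0,5,0],[0,0,0,0,0,5,0],[0,0,0,0,0,5,0],[0,0,0,0,0,5,0],[0,0,0,0,0,5,0]]]' >/dev/null; python3 st.py
python3 -m pendant '[[[0,0,0,0,0,5,0],[0,0,0,0,0,5,0],[0,0,0,0,0,4,0],[0,0,0,0,0,3,0],[0,0,0,0,0,2,0]]]' >/dev/null; python3 st.py
python3 -m pendant '[[[0,0,0,0,0,0,0],[0,0,0,0,0,0,0],[0,0,0,0,0,0,0],[0,0,0,0,0,0,0],[0,0,0,0,0,0,0]]]' >/dev/null; python3 st.py
```

```text
[ 0.5858 -0.1972  0.1927] th -148.27 F [0.  0.6 4.4] M [0.23 0.05 0.14] 0.0138 q6 2.08 tau6 -0.32
[ 0.5861 -0.1973  0.1928] th -167.21 F [0.3 0.6 3. ] M [ 0.1  -0.08  0.13] 0.014 q6 2.41 tau6 -0.01
[ 0.5862 -0.1972  0.1928] th -167.18 F [ 0.2 -3.8  4.1] M [-0.4  -0.26 -0.06] 0.0139 q6 2.41 tau6 -0.02
```

```bash
python3 -m pendant '[[[0,0,-0.002,0,0,0,0],[0,0,-0.002,0,0,0,0],[0,0,-0.002,0,0,0,0],[0,0,-0.002,0,0,0,0],[0,0,0,0,0,0,0]]]' >/dev/null; python3 st.py
```

```text
[ 0.5854 -0.1959  0.2004] th -167.18 F [ 3.5  2.5 -6.2] M [ 0.55 -0.64  0.06] 0.0137 q6 2.41 tau6 0.04
```

```bash
python3 -m pendant '[[[0,0,-0.004,0,0,0,0],[0,0,-0.006,0,0,0,0],[0,0,-0.01,0,0,0,0],[0,0,-0.01,0,0,0,0],[0,0,-0.01,0,0,0,0]]]' >/dev/null; python3 st.py
python3 -m pendant '[[[0,0,-0.01,0,0,0,0],[0,0,-0.01,0,0,0,0],[0,0,-0.005,0,0,0,0],[0,0,0,0,0,0,0],[0,0,0,0,0,0,0]]]' >/dev/null; python3 st.py
python3 -m pendant '[[[0,0,0,0,0,0,0],[0,0,0,0,0,0,0],[0,0,0,0,0,0,0],[0,0,0,0,0,0,0],[0,0,0,0,0,0,0]]]'
python3 - <<'E'
from rig import camera
import cv2
im=camera("scene")["img"][:,:,::-1]; cv2.imwrite("pics/end.png",cv2.resize(im[80:280,190:340],None,fx=3,fy=3,interpolation=cv2.INTER_CUBIC))
E
```

```text
[ 0.5858 -0.1968  0.2416] th -167.19 F [-0.2 -0.8 -4.3] M [ 0.12 -0.01 -0.02] 0.0136 q6 2.41 tau6 0.0
[ 0.5855 -0.1965  0.2651] th -167.19 F [ 0.9 -0.1 -3.2] M [0.11 0.   0.07] 0.0136 q6 2.41 tau6 -0.0
time: 19.15
position: [0.5858, -0.1966, 0.2655]
tool_rot: [0.782, -0.624, -0.0, -0.0]
ft_force: [-0.4, -0.3, -4.8]
grip_width: 0.0136
grip_force: 30.0
```

View pics/end.png

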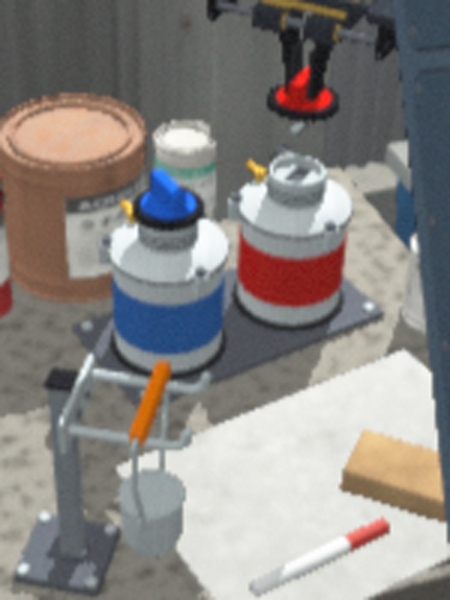

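The red cap is held level at crop (303,98), clear above its open neck at (298,165). The blue cap is still on and the cup is hanging on the hook.

```bash
python3 -c "from rig import hand_in; print(hand_in())"
```

```text
the job is handed in; nothing more can be done
None
```

I handed the job in at about 19 s of the 58 s allowed: the dip cup hangs on the hook, and the red cap, which opened clockwise (left-handed), is held level about 70 mm above its neck with the blue cap still on. No verdict came back.

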